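# Flip the tub's press-button lid open in the supply crate

## Robot

A 6-joint arm with a two-finger parallel gripper is mounted at the origin on the work surface. World frame = base frame: x ahead of the robot, y to its left, z up, the work surface at z = 0. Lengths are in mm, angles in rad, forces in N, time in s.
With the tool pointing down it reaches from about 350 to 850 mm from the base axis. Payload 8.1 kg.
Tool frame: the origin (TCP) lies on the centre line of the jaws, within the pads' length; the fingertips stand 8 mm ahead of it and the grasp point (between the pads) lies 11 mm behind it; y points along the fingers, x is the direction in which the jaws open and shut, and the axes are right-handed (so a half turn about y gives the same grasp; the last joint's range is limited). The gripper opens to 93 mm and grips with 3 to 60 N. Pads are 15 mm wide; open, the fingers measure 128 mm over their backs; the gripper's body (75 mm by 188 mm) begins 65 mm behind the grasp point.
Start: joints at [-1.409, 0.13, 1.488, -0, 1.523, -0.085], TCP at [146.602, -581.819, 226.635] pointing down, gripper open.
Joint ranges: [-2.96, 2.96], [-0.89, 2.26], [0.02, 2.5], [-1.34, 4.48], [0, 2.73], [-2.66, 2.66]. Speed limits (rad/s): [2.39, 2.39, 2.79, 3.14, 3.14, 3.14].

## Interface

Orientations are given as a unit quaternion [x, y, z, w].
In Python, from station import r gives the robot as it stands. The module is installed in compiled form; this text tells all that it offers.
- The arm moves only by the shell command python3 -m pendant 'ROWS' [FORCE]. ROWS is JSON, a list of rows, each a list of 5 numbers: the shift along the tool's x, y, z in mm, then the turn about the tool's y in degrees, then the finger opening in mm, from 0 to 93. In form: [[dx, dy, dz, turn, gripper], ...]. A call has 1 to 12 rows; each row is the pose to reach, as a shift and turn from the pose measured when the call began, along the tool's axes at that moment; what a row does not reach only later rows make up. A row lasts 1/8 s, in which the tool goes at most 62.5 mm and 10.7 degrees, less where a joint would pass 70% of its speed; a pose out of reach is approached as far as the arm can. A call with a gripper value outside its range is refused whole. The fingers move at their own pace and stop on an object; FORCE is the grip in N (left out, the last holds). Time passes only in rows, so rows that repeat a pose let the fingers close. It gives the time, the measured TCP pose, the force and the opening at its end, in the units of the state.
- r.state(): the state, without advancing time (a new reading comes with each control period).
- r.read_camera(name): name is "side" or "top" or "wrist"; returns (picture, depth): 420x560x3 uint8, blue, green, red; 420x560 float32, mm along the optical axis (not along the pixel's ray), 0 where there is no reading.
- r.camera_info(name): a dict with "fx", "fy", "cx", "cy" (pixels), "D" ([k1, k2, p1, p2, k3] as OpenCV has them; the pictures are not rectified), "R" (3x3) and "t" (3): a world point X has camera coordinates R X + t. Camera axes: x right, y down, z forward; pixel columns grow to the right and rows downward; lengths in mm; the calibration is good to about 2 mm. A picture is of the moment at which its call begins: read the wrist's pose just before it. camera_info takes no time and is no camera call; for the wrist camera it gives the pose at the moment of the call.
- r.finish_job(): hands the job in, once; it reports no verdict.
Trained networks look in the newest picture that a camera, given by its name, has taken for a name from the list of things; names that differ only in an ending like _2 or _b are one class to them, and where a whole thing is asked for, a point or a joint stands for the part that bears it (a point fixed in the world has none). Each returns a list of dicts, best first, with "p" (0 to 1); they miss things now and then, are a little off and sometimes report something else, mostly with a low value. They report only what shows in the picture. A call takes as long as a camera call.
- r.masks_of(target, camera): "mask" (420x560 bool, what is visible of it).
- r.pinpoint(target, camera): "location" ([x, y, z] in mm, in world coordinates, good to about 4 mm: a listed point, or the origin of a listed thing).
The state is a dict: "time_s": time; "joint_pos": joint angles; "joint_vel": joint speeds; "joint_torque": joint torques, N m; "eef_pos": TCP position; "ee_rot": TCP orientation; "force": force on the tool from outside, world axes, zero at the start; "moment": the same for the moment, N m; "grip_width": opening from 0.0 (shut) to 1.0 (fully open).
Only numpy, scipy, OpenCV 4.12 (cv2) and the standard library are available. Lean on these libraries where they do the work, as an engineer would, in place of code of your own. Each camera call takes 0.05 s, during which the arm holds its last target.

## Task

Open the white tub that stands in the translucent crate: press down the button on its front so that the lid springs ajar, then push the lid up and over, gently and without gripping it, until it has tipped past upright and rests open by its own weight. Pick nothing up, keep the tub standing where it is, and leave the things around it undisturbed.

Things in the scene. Friction and masses are not known exactly. Their poses are not given: they have to be found in the camera images.
- tub: the square white plastic tub with the hinged lid, loose, about 0.95 kg; body 140 mm deep (x) by 150 mm wide (y), open rim 105 mm above its underside. Origin: centre of its underside, which stands on the crate's 4 mm thick floor. Axes: x from the front (button side, towards the robot) to the back (hinge side), y to the left seen from the robot, z up
- button_top (a point): place to press: middle of the flat top of the white press button, 118 mm in front of the tub's centre, 88 mm above its underside. The top spans 94 to 134 mm in front of the tub's centre and is 46 mm wide. Press straight down: it is a sprung rocker pivoted on its lid side and this point goes down about 9 mm at most; the housing's walls end 12 mm below the button's top
- button (a joint): angle of the button, rad: 0 up, 0.28 pressed right down (about 5 N at button_top); it springs back. Between button and lid stands its hook, 30 mm wide, 23 mm higher than the button's top, its outer face 93 mm in front of the tub's centre, leaning out up to 10 mm more as the button goes down; it lets go of the lid at about 0.12
- lid (a joint): angle of the lid, rad: 0 shut, grows as the front edge rises; about 1.57 is upright, past about 1.6 it falls open by its own weight, 1.95 is its stop. Shut, it cannot be raised until the button is pressed; then a slow spring pin lifts it to about 0.67 within a second and holds it ajar. From there to upright it falls back to 0.67 when let go
- lid_hinge (a point): middle of the lid's hinge line, 73 mm behind the tub's centre and 105 mm above its underside; the hinge line runs along the tub's y
- lid_edge (a point): middle of the lid's front edge, 149 mm from the hinge line; here mid-front a tongue 34 mm wide sticks out 9 mm. With the lid ajar at 0.67 the front gap between the tub's rim and the lid's skirt is about 80 mm high, open for a fingertip from the front
- scoop: bystander: black slotted sifting scoop, 240 mm long, 100 mm wide, lying at the crate's left end. Origin on its underside, near its middle
- brush: bystander: small brush with a bamboo handle, 160 mm long, lying behind the tub. Origin under its middle
- dish: bystander: pale blue ceramic dish, 110 mm across, 32 mm high, at the crate's right end. Origin under its centre
- jar: bystander: small round white jar, 52 mm across, 70 mm high, standing beside a front corner of the tub (left or right). Origin under its centre
- can: bystander: low round tin, 72 mm across, 38 mm high, standing beside the other front corner of the tub. Origin under its centre
- bag_roll: bystander: upright grey roll of bags, 48 mm across, 70 mm high, at the crate's right end near the robot. Origin under its centre
- crate: the shallow translucent top crate, fixed, 420 mm (x) by 750 mm (y) outside, walls 55 mm high and 4 mm thick with a rim that stands out 8 mm. Origin: centre of its underside
- lid_panel: the lid itself: a white plate 149 mm (from hinge to front) by 156 mm wide, 4 mm thick, with a 12 mm skirt below its front and sides, about 85 g; about half a newton at its front edge lifts it. Origin: middle of its hinge line; axes as the tub's when shut

How it is judged:
By the outcome, as a careful person would: the job done as asked, in the order asked, and still so for the second after the job is handed in, with the robot touching nothing.
It also fails if it takes over 45 s, if anything falls off the work surface, if the arm or the gripper's body presses on something with over 40 N, if the wrist force passes 120 N, or if a joint passes its speed limit or range.

## Working session

There is one attempt and no reset: what is moved stays moved. The work goes in short steps, Python scripts to look and compute and a shell command to move; the robot and the scene stay as the last step left them, time stands still between calls to the robot, and variables do not carry over. Pictures are saved under pics/ and viewed, and the job is handed in when it is done.

```bash
mkdir -p pics; python3 - <<'E'
from station import r
import cv2
s=r.state();print(s)
for c in ["side","top"]:
    p,d=r.read_camera(c);cv2.imwrite(f"pics/{c}0.png",p)
    i=r.camera_info(c);print(c,i)
    for t in ["button_top","lid_hinge","lid_edge","tub","jar","can"]:
        print(t,[(round(q["p"],2),[round(v) for v in q["location"]]) for q in r.pinpoint(t,c)][:2])
print(r.state()["time_s"])
E
```

```text
{'time_s': 0.0, 'joint_pos': array([-1.40942307e+00,  1.31179995e-01,  1.48927748e+00,  1.72997448e-05,
        1.52299910e+00, -8.54090218e-02]), 'joint_vel': array([ 2.20850018e-04, -2.88456685e-04,  5.95301084e-04, -1.12633175e-03,
        1.49032609e-04,  4.08868388e-05]), 'joint_torque': array([-2.61284576e-04, -5.59837747e+01, -4.91761243e+01,  7.69228558e-02,
        3.57671699e-02, -1.38924875e-04]), 'eef_pos': array([ 146.50366222, -581.26375073,  225.57718238]), 'ee_rot': array([-0.55728476,  0.43513858, -0.43418021,  0.55818962]), 'force': array([0.29496333, 0.65295025, 0.51977062]), 'moment': array([-0.022175 , -0.0060436, -0.0167938]), 'grip_width': 0.9974685004077624}
side {'fx': 515.8598641112908, 'fy': 515.8598641112908, 'cx': 276.52320438609223, 'cy': 205.88065984203627, 'D': array([-0.09368904,  0.        ,  0.        ,  0.        ,  0.        ]), 'R': array([[-0.98278264, -0.18444576, -0.01086443],
       [-0.08031438,  0.47941501, -0.87390552],
       [ 0.16639674, -0.8579866 , -0.4859744 ]]), 't': array([ 603.21789185,  140.54495933, 1364.59912337])}
button_top [(0.65, [478, -46, 92])]
lid_hinge [(0.74, [665, -18, 112])]
lid_edge [(0.78, [512, -35, 109]), (0.55, [599, 4, 3])]
tub [(0.88, [592, -29, 3])]
jar []
can [(0.78, [500, 100, 5])]
top {'fx': 447.26321842319334, 'fy': 447.26321842319334, 'cx': 277.82656093387055, 'cy': 209.7333324806465, 'D': array([-0.12438122,  0.        ,  0.        ,  0.        ,  0.        ]), 'R': array([[-0.01504531, -0.99963295, -0.02252986],
       [-0.98543317,  0.0186414 , -0.16903836],
       [ 0.1693963 ,  0.01965843, -0.98535194]]), 't': array([  30.5448634 ,  608.2875463 , 1112.34777986])}
button_top [(0.67, [472, -44, 93])]
lid_hinge [(0.92, [660, -17, 107])]
lid_edge [(0.85, [518, -38, 111])]
tub [(0.69, [590, -30, 4])]
jar [(0.69, [540, -170, 1])]
can [(0.83, [497, 96, 4])]
0.7
```

View pics/side0.png

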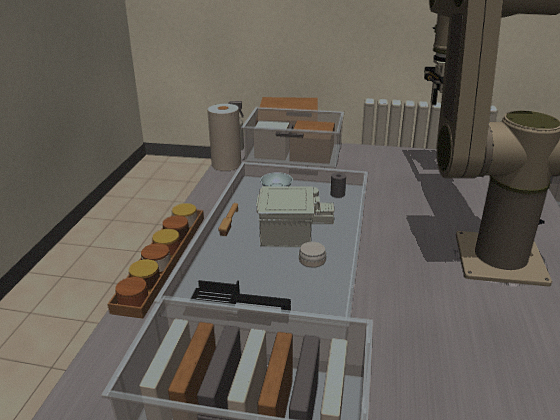

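View pics/top0.png

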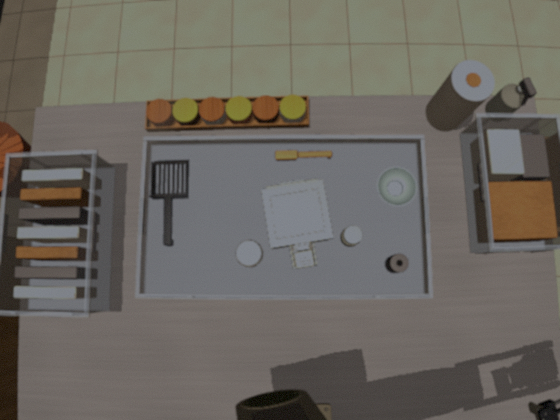

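```bash
python3 - <<'E'
from station import r
from scipy.spatial.transform import Rotation as R
print(R.from_quat(r.state()["ee_rot"]).as_matrix().round(3))
E
```

```text
[[ 0.244  0.     0.97 ]
 [-0.97  -0.     0.244]
 [ 0.    -1.     0.   ]]
```

```bash
cat >h.py <<'E'
from station import r
import numpy as np,cv2
def cloud(c,pic=None):
    i=r.camera_info(c);p,d=r.read_camera(c)
    K=np.array([[i["fx"],0,i["cx"]],[0,i["fy"],i["cy"]],[0,0,1.]])
    v,u=np.mgrid[0:420,0:560]
    n=cv2.undistortPoints(np.stack([u,v],-1).reshape(-1,1,2).astype(np.float64),K,np.array(i["D"])).reshape(420,560,2)
    X=np.dstack([n[...,0]*d,n[...,1]*d,d])
    W=(X-i["t"])@i["R"]; W[d==0]=np.nan
    if pic: cv2.imwrite(pic,p)
    return p,d,W
E
python3 - <<'E'
from h import *
for c in ["top","side"]:
    p,d,W=cloud(c)
    for t in ["tub","button","lid_panel"]:
        m=r.masks_of(t,c)
        if not m: print(c,t,"none");continue
        M=m[0]["mask"];q=W[M];q=q[np.isfinite(q).all(1)]
        h=q[(q[:,2]>100)&(q[:,2]<122)]
        print(c,t,round(m[0]["p"],2),len(q),np.median(q[:,2]).round())
        if len(h)>50: print("  top rect",cv2.minAreaRect(h[:,:2].astype(np.float32)),np.median(h[:,2]))
        b=q[(q[:,2]>82)&(q[:,2]<98)&(q[:,0]<510)]
        if len(b)>10: print("  button",b.mean(0).round(1),cv2.minAreaRect(b[:,:2].astype(np.float32)),np.median(b[:,2]))
cv2.imwrite("pics/crop.png",cv2.resize(cv2.imread("pics/top0.png")[160:290,220:400],None,fx=4,fy=4))
E
```

```text
top tub 0.74 4580 113.0
  top rect ((586.1770629882812, -27.13854217529297), (175.3055419921875, 156.6653289794922), 8.168357849121094) 113.30016278914964
  button [480.2 -42.   91.2] ((483.8219299316406, -42.677120208740234), (51.142723083496094, 59.68368148803711), 2.996270179748535) 91.53165352785679
top button 0.7 390 92.0
  top rect ((505.3431701660156, -37.591392517089844), (12.262665748596191, 31.83784294128418), 8.707024574279785) 114.38420981057536
  button [480.  -40.8  91.6] ((482.2510986328125, -41.06013488769531), (48.13259506225586, 44.86130905151367), 3.1715519428253174) 91.70196131977775
top lid_panel 0.72 3854 113.0
  top rect ((589.40087890625, -26.675811767578125), (161.02626037597656, 156.6653289794922), 8.168357849121094) 113.3393107211154
side tub 0.81 3714 95.0
  top rect ((586.3809204101562, -27.583847045898438), (173.90867614746094, 163.90444946289062), 7.745498180389404) 114.73042855696087
  button [483.7 -36.3  91.6] ((482.8370666503906, -16.484371185302734), (52.8177490234375, 94.76840209960938), 1.7118691205978394) 92.09499555915221
side button 0.68 216 93.0
  button [483.5 -37.   91.7] ((484.1672058105469, -40.528106689453125), (52.527442932128906, 47.20283508300781), 4.626509666442871) 92.1208752559593
side lid_panel none
```

View pics/crop.png

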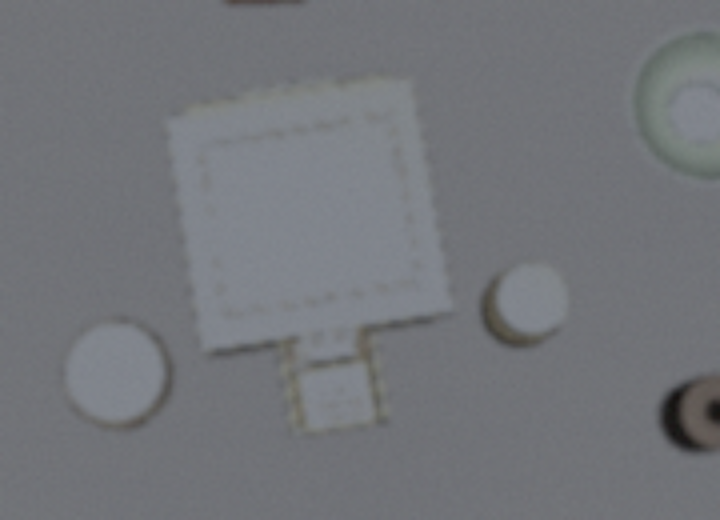

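```bash
cat >>h.py <<'E'
from scipy.spatial.transform import Rotation as R
c0=np.array([593,-27.]);yaw=.142
ux=np.array([np.cos(yaw),np.sin(yaw)])
def tub(f,z,left=0): # f ahead(+x back), z above tub underside
    return np.array([*(c0+f*ux+left*np.array([-ux[1],ux[0]])),z+4])
def shift(tgt):
    s=r.state();M=R.from_quat(s["ee_rot"]).as_matrix()
    yz=np.arctan2(M[1,2],M[0,2])
    return (M.T@(np.array(tgt)-s["eef_pos"])).round(1),"turn",np.degrees(yz-yaw).round(2)
def tubpos():
    s=r.state();p=s["eef_pos"];d=p[:2]-c0
    return "t",round(s["time_s"],2),"tub f,left,z(tip)",np.round([d@ux,d@[-ux[1],ux[0]],p[2]-4-8],1),"F",s["force"].round(2)
E
python3 -c "
from h import *
print(shift(tub(-120,88+40+8)),tubpos())"
```

```text
(array([-441.5,   86.6,  449.1]), 'turn', np.float64(6.0)) ('t', 1.1, 'tub f,left,z(tip)', array([-520.4, -486.1,  214.6]), 'F', array([-0.32,  0.01, -0.09]))
```

```bash
python3 -m pendant '[[-15,0,15,1,0],[-45,0,45,2,0],[-80,0,80,3,0],[-115,0,115,4,0],[-150,0,152,5,0],[-185,0,188,6,0],[-220,0,224,6,0],[-255,0,260,6,0],[-290,0,295,6,0],[-325,0,330,6,0],[-360,0,366,6,0],[-395,0,402,6,0]]'
python3 -c "
from h import *
print(shift(tub(-120,88+40+8)),tubpos())"
```

```text
time_s: 2.6
eef_pos: [440.7, -99.1, 227.0]
ee_rot: [-0.534, 0.463, -0.464, 0.534]
force: [0.2, -0.8, -0.3]
grip_width: 0.004
(array([-49.9,  87. ,  40.9]), 'turn', np.float64(0.0)) ('t', 2.6, 'tub f,left,z(tip)', array([-161. ,  -49.8,  215. ]), 'F', array([ 0.21, -0.75, -0.28]))
```

```bash
python3 -m pendant '[[-20,0,16,0,0],[-40,10,33,0,0],[-50,30,41,0,0],[-50,50,41,0,0],[-50,70,41,0,0],[-50,87,41,0,0],[-50,100,41,0,0],[-50,100,41,0,0]]'
python3 - <<'E'
from h import *
print(shift(tub(-120,88+8)),tubpos())
p,d,W=cloud("side","pics/s1.png")
cv2.imwrite("pics/s1c.png",cv2.resize(p[130:290,220:400],None,fx=4,fy=3.7))
p,d,W=cloud("wrist","pics/w1.png")
E
```

```text
time_s: 3.6
eef_pos: [473.5, -43.7, 125.9]
ee_rot: [0.534, -0.464, 0.463, -0.534]
force: [0.6, -0.6, -0.6]
grip_width: 0.007
(array([ 0.3, 25.9,  0.7]), 'turn', np.float64(-0.0)) ('t', 3.6, 'tub f,left,z(tip)', array([-120.7,    0.3,  113.9]), 'F', array([ 0.58, -0.63, -0.61]))
```

View pics/s1c.png

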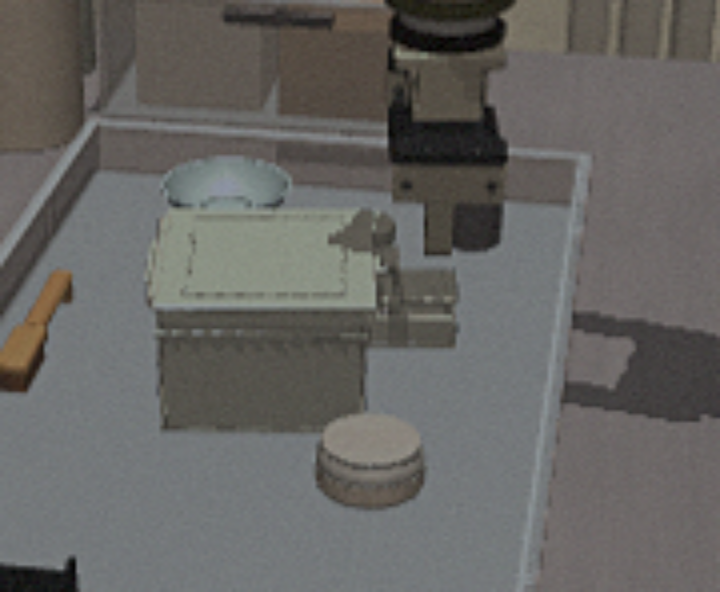

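View pics/w1.png

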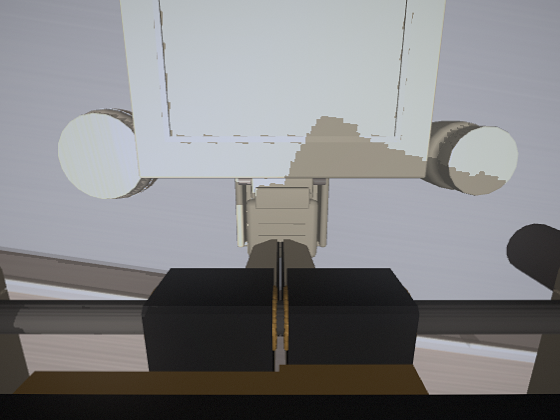

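```bash
python3 -m pendant '[[0,10,0,0,0],[0,18,0,0,0],[0,24,0,0,0],[0,27,0,0,0],[0,29,0,0,0],[0,31,0,0,0],[0,32.5,0,0,0],[0,32.5,0,0,0]]'
python3 - <<'E'
from h import *
print(tubpos())
p,d,W=cloud("side","pics/s2.png")
cv2.imwrite("pics/s2c.png",cv2.resize(p[130:290,220:400],None,fx=4,fy=3.7))
E
```

```text
time_s: 4.7
eef_pos: [473.9, -44.1, 95.0]
ee_rot: [0.534, -0.463, 0.463, -0.534]
force: [-6.8, -0.5, 6.0]
grip_width: 0.006
('t', 4.7, 'tub f,left,z(tip)', array([-1.203e+02, -1.000e-01,  8.300e+01]), 'F', array([-6.77, -0.51,  6.04]))
```

View pics/s2c.png

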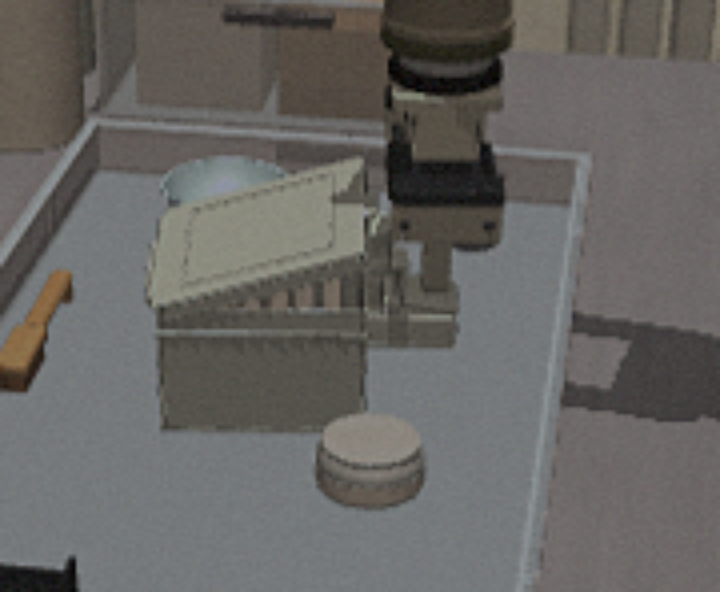

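```bash
python3 -m pendant '[[0,-2,-1,0,0],[0,-5,-4,0,0],[0,-9,-9,0,0],[0,-14,-16,0,0],[0,-22,-24,0,0],[0,-32,-30,0,0],[0,-45,-30,0,0],[0,-55,-30,0,0]]'
python3 - <<'E'
from h import *
print(tubpos())
p,d,W=cloud("side","pics/s3.png")
for t in ["tub","lid_hinge","lid_edge","button_top"]:
    print(t,[(round(q["p"],2),[round(v) for v in q["location"]]) for q in r.pinpoint(t,"side")][:2])
cv2.imwrite("pics/s3c.png",cv2.resize(p[130:290,220:400],None,fx=4,fy=3.7))
p,d,W=cloud("top","pics/t3.png")
for t in ["tub","lid_hinge","lid_edge","button_top"]:
    print(t,[(round(q["p"],2),[round(v) for v in q["location"]]) for q in r.pinpoint(t,"top")][:2])
p,d,W=cloud("wrist","pics/w3.png")
E
```

```text
time_s: 5.75
eef_pos: [444.8, -48.4, 151.6]
ee_rot: [-0.534, 0.463, -0.464, 0.534]
force: [0.4, 0.0, -0.0]
grip_width: 0.005
('t', 5.75, 'tub f,left,z(tip)', array([-149.7,   -0.2,  139.6]), 'F', array([ 0.44,  0.05, -0.03]))
tub [(0.75, [590, -27, 2])]
lid_hinge [(0.68, [662, -20, 108])]
lid_edge [(0.69, [545, -29, 199])]
button_top [(0.63, [632, 313, 3]), (0.5, [477, -46, 94])]
tub [(0.91, [590, -29, 6])]
lid_hinge [(0.91, [662, -17, 110]), (0.19, [464, -283, 4])]
lid_edge [(0.85, [551, -38, 202])]
button_top []
```

View pics/s3c.png

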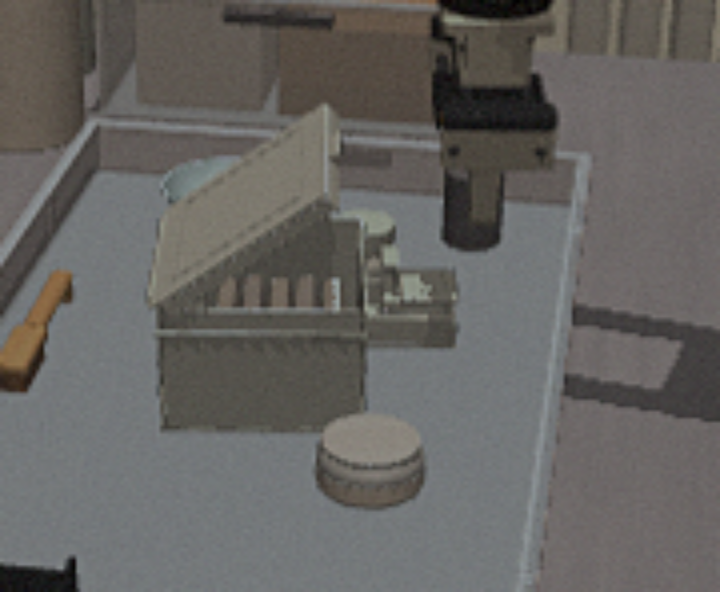

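View pics/w3.png

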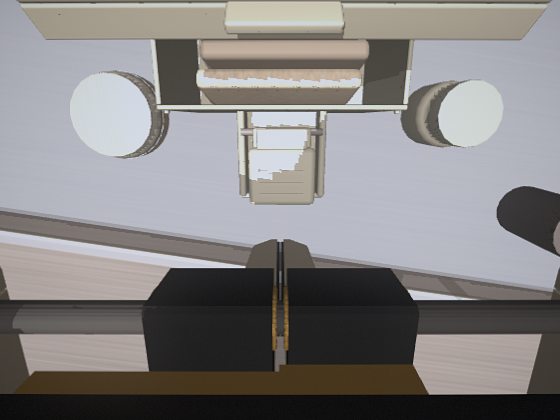

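```bash
python3 -m pendant '[[0,-16,10,0,0],[0,-32,25,0,0],[0,-32,45,0,0],[0,-32,62,0,0],[0,-32,74,0,0],[0,-32,78,0,0],[0,-32,78,0,0]]'
python3 - <<'E'
from h import *
print(tubpos())
p,d,W=cloud("side","pics/s4.png")
cv2.imwrite("pics/s4c.png",cv2.resize(p[110:270,220:400],None,fx=4,fy=3.7))
p,d,W=cloud("wrist","pics/w4.png")
E
```

```text
time_s: 7.18
eef_pos: [521.1, -37.2, 181.4]
ee_rot: [0.535, -0.464, 0.463, -0.534]
force: [0.8, 0.8, -0.1]
grip_width: 0.006
('t', 7.17, 'tub f,left,z(tip)', array([-7.260e+01,  1.000e-01,  1.694e+02]), 'F', array([ 0.79,  0.81, -0.1 ]))
```

View pics/s4c.png

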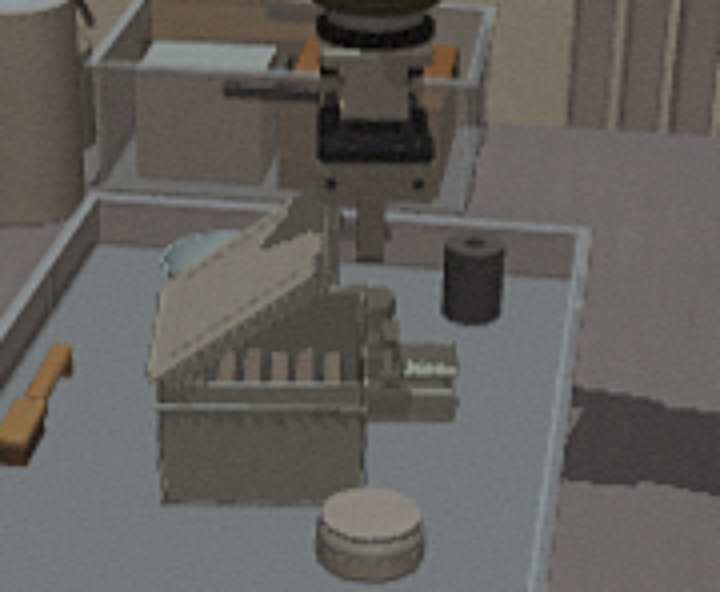

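View pics/w4.png

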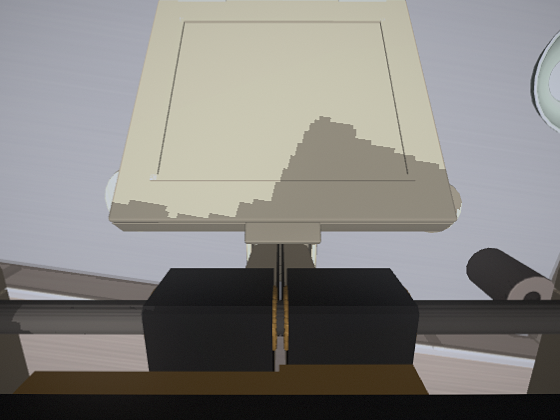

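```bash
python3 -m pendant '[[0,-1,5,0,0],[0,-2,9,0,0],[0,-3,12,0,0],[0,-9,17,0,0],[0,-16,23,0,0],[0,-22,29,0,0],[0,-29,36,0,0],[0,-34,42,0,0],[0,-39,48,0,0],[0,-39,48,0,0]]'
python3 - <<'E'
from h import *
print(tubpos())
p,d,W=cloud("side","pics/s5.png")
for t in ["tub","lid_edge"]:
    print(t,[(round(q["p"],2),[round(v) for v in q["location"]]) for q in r.pinpoint(t,"side")][:2])
cv2.imwrite("pics/s5c.png",cv2.resize(p[90:270,220:400],None,fx=4,fy=3.3))
E
```

```text
time_s: 8.52
eef_pos: [569.1, -30.3, 220.8]
ee_rot: [0.534, -0.463, 0.463, -0.534]
force: [-0.4, 0.4, 0.3]
grip_width: 0.007
('t', 8.53, 'tub f,left,z(tip)', array([-2.410e+01,  1.000e-01,  2.088e+02]), 'F', array([-0.41,  0.43,  0.3 ]))
tub [(0.84, [591, -28, 2])]
lid_edge [(0.97, [586, -26, 234])]
```

View pics/s5c.png

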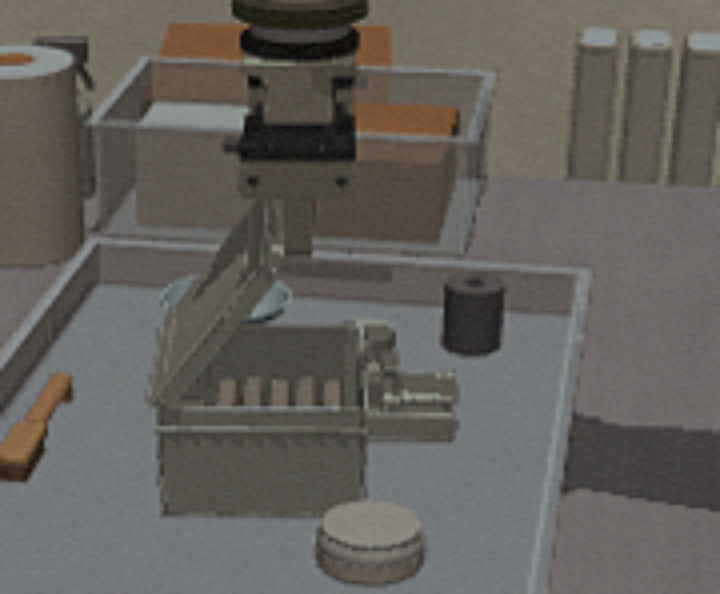

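```bash
python3 -m pendant '[[0,-4,6,0,0],[0,-8,13,0,0],[0,-12,20,0,0],[0,-15,27,0,0],[0,-18,34,0,0],[0,-20,41,0,0],[0,-23,48,0,0],[0,-25,56,0,0],[0,-26,63,0,0],[0,-27,70,0,0],[0,-28,76,0,0],[0,-28,80,0,0]]'
python3 - <<'E'
from h import *
print(tubpos())
p,d,W=cloud("side","pics/s6.png")
for t in ["tub","lid_edge"]:
    print(t,[(round(q["p"],2),[round(v) for v in q["location"]]) for q in r.pinpoint(t,"side")][:2])
cv2.imwrite("pics/s6c.png",cv2.resize(p[90:270,200:400],None,fx=4,fy=3.3))
E
```

```text
time_s: 10.18
eef_pos: [647.8, -19.0, 248.0]
ee_rot: [0.535, -0.464, 0.463, -0.534]
force: [-0.1, 0.0, 1.1]
grip_width: 0.003
('t', 10.18, 'tub f,left,z(tip)', array([5.54e+01, 1.00e-01, 2.36e+02]), 'F', array([-0.11,  0.03,  1.15]))
tub [(0.81, [592, -30, 2])]
lid_edge [(0.81, [668, -12, 255])]
```

View pics/s6c.png

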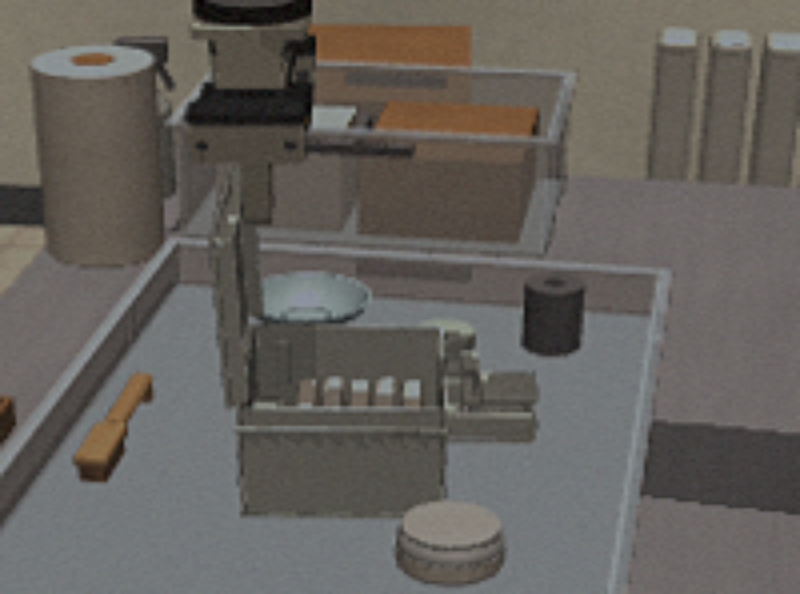

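```bash
python3 -m pendant '[[0,0,4,0,0],[0,0,8,0,0],[0,0,12,0,0],[0,0,16,0,0],[0,0,20,0,0],[0,0,24,0,0],[0,0,27,0,0],[0,0,29,0,0],[0,0,29,0,0],[0,0,29,0,0]]'
python3 - <<'E'
from h import *
print(tubpos())
p,d,W=cloud("side","pics/s7.png")
for t in ["tub","lid_edge"]:
    print(t,[(round(q["p"],2),[round(v) for v in q["location"]]) for q in r.pinpoint(t,"side")][:2])
cv2.imwrite("pics/s7c.png",cv2.resize(p[90:270,200:400],None,fx=4,fy=3.3))
E
```

```text
time_s: 11.58
eef_pos: [676.2, -15.0, 247.8]
ee_rot: [0.535, -0.464, 0.463, -0.534]
force: [0.2, 0.5, 0.5]
grip_width: 0.004
('t', 11.57, 'tub f,left,z(tip)', array([8.400e+01, 1.000e-01, 2.358e+02]), 'F', array([0.17, 0.49, 0.54]))
tub [(0.92, [591, -28, 2])]
lid_edge [(0.79, [718, -7, 242]), (0.57, [466, -286, 8])]
```

View pics/s7c.png

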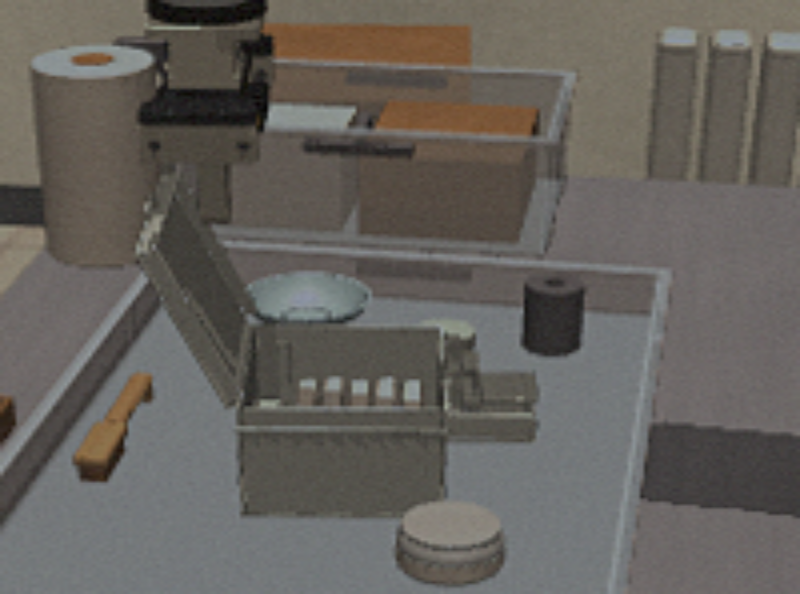

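```bash
python3 -m pendant '[[0,0,-8,0,0],[0,0,-22,0,0],[0,-5,-42,0,0],[0,-15,-65,0,0],[0,-30,-90,0,0],[0,-45,-115,0,0],[0,-55,-140,0,0],[0,-60,-165,0,0],[0,-60,-190,0,0],[0,-60,-210,0,0],[0,-60,-220,0,0],[0,-60,-220,0,0]]'
python3 - <<'E'
from h import *
print(tubpos())
for c in ["side","top"]:
  p,d,W=cloud(c,f"pics/{c}8.png")
  for t in ["tub","lid_edge","lid_hinge","jar","can","brush","dish"]:
    print(c,t,[(round(q["p"],2),[round(v) for v in q["location"]]) for q in r.pinpoint(t,c)][:1])
E
```

```text
time_s: 13.22
eef_pos: [458.3, -46.2, 308.6]
ee_rot: [0.535, -0.463, 0.463, -0.534]
force: [0.7, 0.1, -0.0]
grip_width: 0.007
('t', 13.22, 'tub f,left,z(tip)', array([-1.361e+02,  1.000e-01,  2.966e+02]), 'F', array([ 0.69,  0.07, -0.02]))
side tub [(0.8, [590, -27, -1])]
side lid_edge [(0.7, [717, -4, 242])]
side lid_hinge [(0.9, [665, -20, 109])]
side jar [(0.45, [542, -171, 3])]
side can [(0.95, [502, 97, 6])]
side brush [(0.5, [767, -53, 4])]
side dish [(0.9, [671, -299, 5])]
top tub []
top lid_edge [(0.68, [722, -13, 244])]
top lid_hinge [(0.77, [661, -15, 106])]
top jar []
top can [(0.98, [496, 95, 7])]
top brush []
top dish [(0.74, [672, -296, -1])]
```

View pics/side8.png

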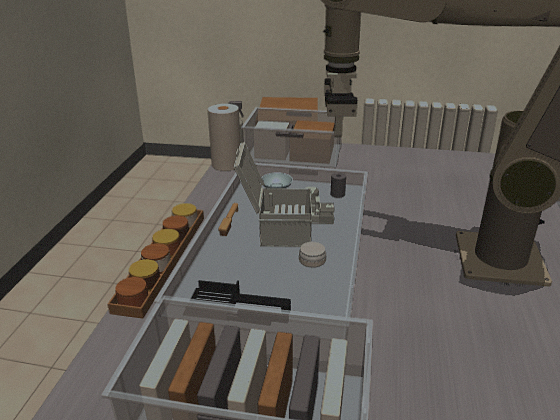

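View pics/top8.png

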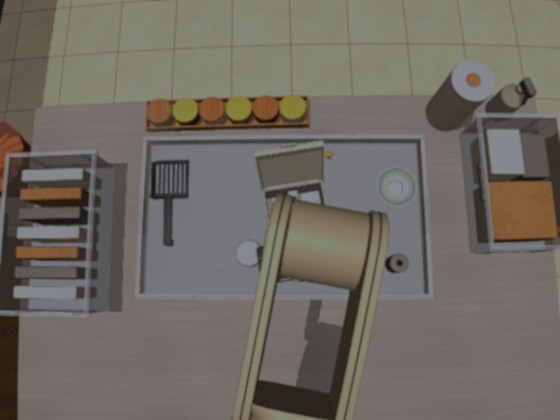

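The side picture (tub near 285,215) shows the lid tipped back and resting open, with the robot clear. In the top picture the arm hides part of the tub, but the can, dish, scoop and bag roll are where they were.

```bash
python3 -c "
from station import r
r.finish_job();print(r.state()['time_s'])"
```

```text
the job is handed in; nothing more can be done
the job is handed in; nothing more can be done
```

The tub is open: the lid tipped past upright and rests open by its own weight, near its stop. I pressed the button with the closed fingertips until the lid sprang ajar. Then I pushed its front edge up and over from the front, never gripping it, backed the arm clear and handed in at about 14 s.

- **Lid:** after the arm had left, its front edge measured about (717, -4, 242) by the side camera and (722, -13, 244) by the top camera. That fits an opening of about 1.95 rad.
- **Tub:** the side camera put it at (590, -27), against (592, -29) at the start, so it has not moved beyond measurement error.
- **Things around it:** the can was found within about 5 mm of its first position by both cameras. The jar agrees too, though the side camera reports it with low confidence (0.45). The scoop, brush, dish and bag roll look unmoved in the pictures, but I had no starting numbers for them.
- **Forces:** the wrist read about 9 N with the button held down, including about 7 N sideways, probably from the hook leaning on the finger. The readings after each stage of the lid push were about 1 N or less.
- **Checks that failed:** in the last top picture the arm hid much of the tub. The networks did not find the tub, jar or brush there, so those three rest on the side camera alone.

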